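# Open the weighing hood's sash and weigh the vial

### The arm

A 7-joint arm with a two-finger parallel gripper is mounted at the origin on a cart in front of the work surface, level with it; the furniture and walls round the work are solid. World frame = base frame: x ahead of the robot, y to its left, z up, the work surface at z = 0. Lengths are in mm, angles in rad, forces in N, time in s.
With the tool pointing down it reaches from about 425 to 1025 mm from the base axis. Payload 9.4 kg.
Tool frame: the origin (TCP) lies where the fingers leave the gripper's body, on its centre line; the fingertips stand r.nose_length ahead of it and the grasp point (between the pads) lies 54 mm ahead of it (r.nose_length is the distance from the TCP to the fingertips, in mm); z points along the fingers, y is the direction in which the jaws open and shut (so a half turn about z gives the same grasp; the last joint's range is limited). The gripper opens to 85 mm and grips with 20 to 120 N. Pads are 22 mm wide; open, the fingers measure 114 mm over their backs; the gripper's body (76 mm by 85 mm) begins 54 mm behind the grasp point. The pads swing forward as they close: fully open they stand 13 mm farther back than shut.
Start: joints at [1.034, 0.599, -0.003, 1.599, 0.002, 0.943, -0.08], TCP at [321.727, -649.705, 303.875] pointing down, gripper open.
Joint ranges: [-2.57, 2.57], [-0.35, 1.97], [-1.29, 1.29], [0.11, 2.56], [-1.05, 4.19], [0.11, 1.86], [-2.63, 2.63]. Speed limits (rad/s): [2.22, 2.22, 3.01, 3.01, 3.14, 3.14, 3.14].

### API

Orientations are given as a rotation vector (axis times angle).
In Python, from plant import r gives the robot as it stands.
- The arm moves only by the tool apply_moves, never from a script. Its argument "series" is text: rows parted by semicolons, each of 5 numbers parted by spaces: the closure in counts, from 0 (fully open) to 255 (shut), then the shift along the tool's x, y, z in mm, then the turn about the tool's z in rad. In form: gripper x y z spin; .... A call has 1 to 5 rows; each row is the pose to reach, as a shift and turn from the pose commanded when the call began, along the tool's axes at that moment; what a row does not reach only later rows make up. A row lasts 1/10 s, in which the tool goes at most 50 mm and 8.59 degrees, less where a joint would pass 70% of its speed; a pose out of reach is approached as far as the arm can. A call with a gripper value outside its range is refused whole. The fingers move at their own pace and stop on an object; "grip_force" is the grip in N (left out, the last holds). Time passes only in rows, so rows that repeat a pose let the fingers close. It gives the time, the measured TCP pose, the force and the opening at its end, in the units of the state.
- r.read_state(): the state, without advancing time (a new reading comes with each control period).
- r.snapshot(name): name is "scene" or "top" or "wrist"; returns (picture, depth): 400x640x3 uint8, blue, green, red; 400x640 float32, mm along the optical axis (not along the pixel's ray), 0 where there is no reading.
- r.camera_info(name): a dict with "mtx" (3x3 intrinsics, pixels), "dist_coeffs" ([k1, k2, p1, p2, k3] as OpenCV has them; the pictures are not rectified), "R" (3x3) and "t" (3): a world point X has camera coordinates R X + t; the wrist camera has in their place "tool_from_camera" (4x4, takes a point from camera to tool coordinates, whose origin is the TCP and whose axes are the flange's). Camera axes: x right, y down, z forward; pixel columns grow to the right and rows downward; lengths in mm; the calibration is good to about 2 mm. A picture is of the moment at which its call begins: read the wrist's pose just before it. camera_info takes no time and is no camera call.
- r.finish_job(): hands the job in, once; it reports no verdict.
The state is a dict: "time": time; "joint_pos": joint angles; "dq": joint speeds; "joint_torque": joint torques, N m; "ee_pos": TCP position; "ee_rot": TCP orientation; "ft_force": force on the tool from outside, world axes, zero at the start; "moment": the same for the moment, N m; "grip_width": finger opening in mm.
Only numpy, scipy, OpenCV 4.12 (cv2) and the standard library are available. Lean on these libraries where they do the work, as an engineer would, in place of code of your own. Each camera call takes 0.05 s, during which the arm holds its last target.

### The job

Slide the sloping sash of the small weighing hood up nearly all the way and let go, so that it stays up by itself. Then reach in under it, take out the glass vial that stands in the hood and stand it upright on the balance, near the middle of the pan. Leave the sash up and the brass weight in the hood where it stands.

Things in the scene. Friction and masses are not known exactly. Their poses are not given: they have to be found in the camera images.
- hood: White weighing hood, fixed, 416 mm wide, 320 deep, 269 high. From a 30 mm high front sill its front slopes up and away from the robot at 40 degrees, between side walls whose inner faces are 200 mm from the middle. Origin on the worktop under the middle of the sill (10 mm thick); x to the hood's back, y to its left, z up. The lower part of the slope is shut by the sash.
- sash (a joint): How far the sash is raised, m along its slope: 0 shut (start), 0.21 fully up. Clear pane in an aluminium frame, 398 mm wide, 215 long, outer face 13 mm off the slope. It slides straight up the slope; needs at most 8 N. Let go below 0.10 (at worst 0.14) it slides shut; higher up its friction (2 N) holds it, as a counterweight lever on the hood's left side bears more of it there.
- sash_knob (a point): Grip of the sash's black knob, standing square out of the sash on its middle line, 70 mm up from its lower edge: round head 28 mm in diameter, 16 thick (ends 10 mm beyond this point), on an 18 mm stem; the point is 28 mm off the sash. Moves with the sash; x points up the slope, the way it slides, y level across it, z out of it. Shut: 106 mm above the worktop.
- vial: Clear glass vial with a black screw cap, 21 mm in diameter, 52 tall, about 18 g, standing on the worktop in the hood, 60 to 90 mm behind the sill's middle line and 65 to 95 mm left or right of the hood's middle. Origin at the centre of its underside, z up. Similar vials on the open worktop are not meant.
- pan_top (a point): Middle of the upper face of the balance's pan, a round steel plate 134 mm in diameter, 59 mm above the worktop on a white box (215 by 165 mm) to the right of the hood. z up. Fixed, does not give.
- weight: Brass weight with a knob on top, 22 mm in diameter, 34 tall, 100 g, in the hood on the other side of its middle from the vial, 130 to 190 mm from it. Origin at the centre of its underside. Stays there.

How it is judged (in metres and radians):
On the way:
1. the sash stands at least 0.15 m up its slope, at rest, with the robot no longer touching it (value of joint sash above 0.15 m and contact force between each of the arm, the fingers and sash below 0.05 N and velocity of joint sash between -0.005 and 0.005 m/s), for 0.3 s.
At the end, for the whole second after the job is handed in: The vial stands upright (within 10 degrees) and at rest on the balance's pan, its middle within 35 mm of the pan's middle; the sash is still at least 0.15 m up; the brass weight is within 20 mm of where it stood (horizontal distance between vial and pan_top below 0.035 m and z of vial in the frame of pan_top between -0.006 and 0.006 m and angle between vial's own z axis and vertical below 0.17 rad and linear speed of vial below 0.02 m/s and value of joint sash above 0.15 m and distance of weight from where it was at the start of the episode below 0.02 m); the robot touches nothing.
It fails at once if the vial is knocked over (tilted more than 50 degrees) (angle between vial's own z axis and vertical above 0.87 rad).
It fails at once if the brass weight is pushed 20 mm or more (distance of weight from where it was at the start of the episode above 0.02 m).
It also fails if it takes over 61 s, if anything falls off the work surface, if the arm or the gripper's body presses on something with over 40 N, if the wrist force passes 120 N, or if a joint passes its speed limit or range.

## Working session

There is one attempt and no reset: what is moved stays moved. The work goes in short steps, Python scripts to look and compute and a tool call to move; the robot and the scene stay as the last step left them, time stands still between calls to the robot, and variables do not carry over. Pictures are saved under pics/ and viewed, and the job is handed in when it is done.

Besides the shell and the picture viewer there is one more tool, called after "Request:" as a command line: name --argument value ..., lists and objects as JSON in quotes. apply_moves: Moves the arm, as the interface text tells. Its arguments: {"type":"object","properties":{"series":{"type":"string"},"grip_force":{"type":"number"}},"required":["series"]}

```bash
ls; mkdir -p pics
python3 - <<'E'
from plant import r
import cv2,numpy as np
s=r.read_state();print(s, r.nose_length)
for n in("scene","top"):
    p,d=r.snapshot(n);cv2.imwrite(f"pics/{n}0.png",p);np.save(f"{n}0.npy",d)
    print(n,r.camera_info(n))
print(r.camera_info("wrist"))
E
```

```text
pics
{'time': 0.0, 'joint_pos': array([ 1.03432327,  0.60012473, -0.00255758,  1.60013073,  0.00179886,
        0.94291604, -0.07982331]), 'dq': array([ 0.00135695, -0.00110094, -0.00021535,  0.00067508, -0.00267818,
        0.0003221 ,  0.00103356]), 'joint_torque': array([-5.28750957e-05, -7.76457238e+01,  1.56455576e+00, -2.58015132e+01,
        1.23272938e-02,  8.69947777e-03,  2.75300295e-05]), 'ee_pos': array([ 321.55507245, -649.38385511,  303.01664674]), 'ee_rot': array([-3.05746861e+00, -7.15594799e-01,  7.69020544e-04]), 'ft_force': array([-0.23114185,  0.41592353, -0.22050882]), 'moment': array([ 0.05539648, -0.07211794, -0.01587166]), 'grip_width': 85.47804012556115} 72.6
scene {'mtx': array([[448.65870159,   0.        , 318.53874699],
       [  0.        , 448.65870159, 194.86231629],
       [  0.        ,   0.        ,   1.        ]]), 'dist_coeffs': array([0.00757216, 0.        , 0.        , 0.        , 0.        ]), 'R': array([[-0.59707023, -0.80198546,  0.01806806],
       [-0.5706138 ,  0.40876981, -0.71225497],
       [ 0.56383245, -0.43557612, -0.70168826]]), 't'
[... 463 characters left out ...]
2669612e-02, -9.96388047e-01]]), 't': array([ -34.73438405,  505.90267948, 1229.63632942])}
{'mtx': array([[342.90813151,   0.        , 319.49030842],
       [  0.        , 342.90813151, 201.60250443],
       [  0.        ,   0.        ,   1.        ]]), 'dist_coeffs': array([0.01827268, 0.        , 0.        , 0.        , 0.        ]), 'tool_from_camera': array([[ 1.98876270e-03, -9.65904360e-01, -2.58891505e-01,
         6.60309712e+01],
       [ 9.99998017e-01,  1.89344442e-03,  6.17527157e-04,
         2.98960181e-02],
       [-1.06275498e-04, -2.58892220e-01,  9.65906210e-01,
        -6.94338778e+01],
       [ 0.00000000e+00,  0.00000000e+00,  0.00000000e+00,
         1.00000000e+00]])}
```

View pics/scene0.png

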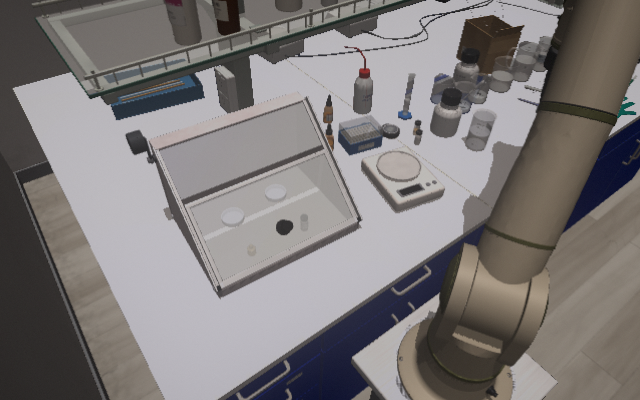

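View pics/top0.png

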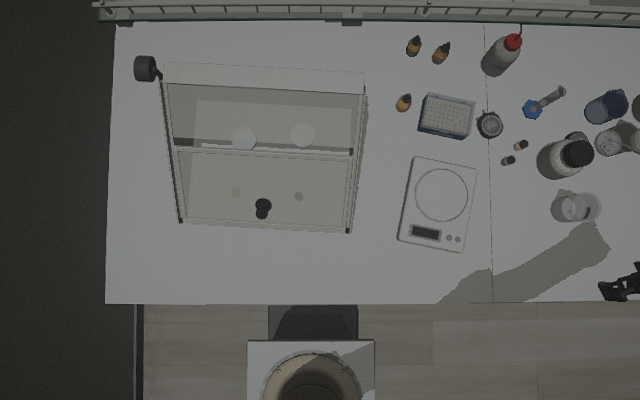

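Run:
```python
import cv2
a=cv2.imread("pics/scene0.png")[180:280,200:340];b=cv2.imread("pics/top0.png")[140:245,165:375]
cv2.imwrite("pics/s0z.png",cv2.resize(a,None,fx=5,fy=5,interpolation=2));cv2.imwrite("pics/t0z.png",cv2.resize(b,None,fx=3.8,fy=3.8,interpolation=2))
```

```text
(no output)
```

View pics/s0z.png

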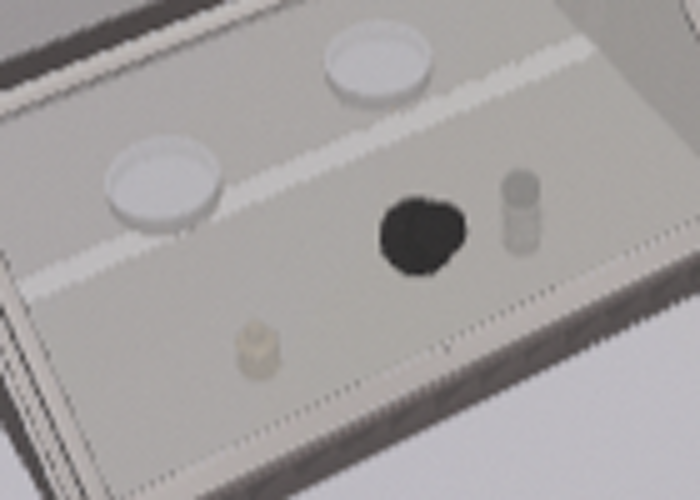

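View pics/t0z.png

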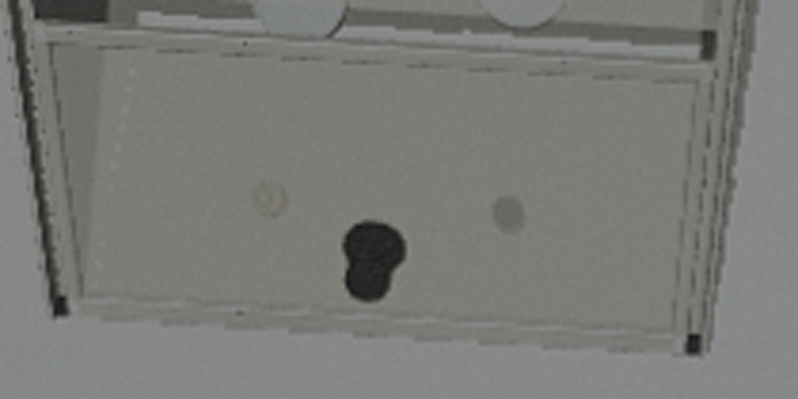

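```bash
cat > h.py <<'E'
import cv2,numpy as np
from plant import r
def ray(n,uv,pose=None):
    c=r.camera_info(n);p=cv2.undistortPoints(np.array([[uv]],float),c["mtx"],c["dist_coeffs"])[0,0]
    d=np.array([p[0],p[1],1.])
    if n=="wrist":
        T=c["tool_from_camera"];Rt,_=cv2.Rodrigues(np.array(pose[1],float))
        return Rt@T[:3,3]+np.array(pose[0]),Rt@T[:3,:3]@d
    return -c["R"].T@c["t"],c["R"].T@d
def onz(n,uv,z,pose=None):
    o,d=ray(n,uv,pose);return o+d*(z-o[2])/d[2]
def at(n,uv,dep,pose=None):
    o,d=ray(n,uv,pose);return o+d*dep
def tri(a,b):
    (o1,d1),(o2,d2)=a,b
    s=np.linalg.lstsq(np.c_[d1,-d2],o2-o1,rcond=None)[0]
    p,q=o1+d1*s[0],o2+d2*s[1];return (p+q)/2,np.linalg.norm(p-q)
E
python3 - <<'E'
from h import *
np.set_printoptions(precision=1,suppress=True)
t,s=cv2.imread("pics/top0.png"),cv2.imread("pics/scene0.png");dt,ds=np.load("top0.npy"),np.load("scene0.npy")
print("vial tri",tri(ray("top",(298.9,196.3)),ray("scene",(304.2,217))), "top@52",onz("top",(298.9,196.3),52),"base scene",onz("scene",(304.2,229.5),3))
print("weight top@34",onz("top",(236,192.5),34),"scene@34",onz("scene",(251,245),34))
# knob depth
for n,im,d,(x0,x1,y0,y1) in(("top",t,dt,(250,280,192,225)),("scene",s,ds,(270,300,215,240))):
    m=(im.max(2)<65);m2=np.zeros_like(m);m2[y0:y1,x0:x1]=m[y0:y1,x0:x1]
    vs,us=np.nonzero(m2);P=np.array([at(n,(u,v),d[v,u]) for u,v in zip(us,vs) if d[v,u]>0])
    print(n,len(us),us.mean(),vs.mean(),us.min(),us.max(),vs.min(),vs.max())
    for z0 in range(0,140,10):
        q=P[(P[:,2]>=z0)&(P[:,2]<z0+10)]
        if len(q):print(z0,len(q),q.mean(0),q.min(0),q.max(0))
# depth at some sash pixels
for uv in[(298,196),(230,200),(263,170),(200,180)]:print(uv,at("top",uv,dt[uv[1],uv[0]]))
# pan
g=cv2.cvtColor(t,6)[150:260,395:485];e=cv2.resize(t[145:260,385:490],None,fx=5,fy=5);cv2.imwrite("pics/panz.png",e)
c=cv2.HoughCircles(cv2.medianBlur(g,3),cv2.HOUGH_GRADIENT,1,20,param1=60,param2=12,minRadius=24,maxRadius=34)
print(c); 
if c is not None: print(onz("top",(c[0,0,0]+395,c[0,0,1]+150),59))
print("pan eye",onz("top",(441.2,194.8),59), "depth z",at("top",(441,195),dt[195,441]))
E
```

```text
vial tri (array([506.9,  28.2,  45.7]), np.float64(2.338635080772102)) top@52 [505.6  27.1  52. ] base scene [502.   33.3   3. ]
weight top@34 [516.5 182.8  34. ] scene@34 [516.7 189.3  34. ]
top 247 262.2874493927126 207.8259109311741 255 270 199 218
70 1 [470.7  99.1  79.4] [470.7  99.1  79.4] [470.7  99.1  79.4]
80 41 [481.4 109.1  85.7] [472.8  93.6  81.4] [496.3 129.   90. ]
90 78 [488.3 110.1  94.1] [474.2  93.4  90. ] [495.7 126.3  99.6]
100 23 [460.3 111.1 106.9] [450.5  99.5 100.3] [478.7 121.6 110. ]
110 92 [464.2 110.6 114.7] [450.5  98.1 110.3] [478.1 123.7 119.8]
120 12 [467.3 110.7 121.3] [463.6 104.2 120.1] [470.6 118.1 122.8]
scene 184 283.91847826086956 226.81521739130434 276 292 220 234
70 18 [469.  116.   77.4] [464.9 104.6  74.8] [473.1 125.8  80. ]
80 33 [478.7 124.2  84.4] [468.7 118.2  80.1] [489.5 130.1  90. ]
90 29 [488.4 117.9  94.1] [459.5 102.6  90.1] [494.6 130.9  98.4]
100 30 [455.6 117.8 106.6] [446.6 106.1 100.8] [469.5 127.1 109.9]
110 63 [460.  115.7 114.7] [451.1 102.8 110.1] [475.2 127.2 120. ]
120 10 [464.9 114.9 121.2] [460.7 106.  120.1] [468.5 121.5 122.5]
(298, 196) [502.5  27.6  96.9]
(230, 200) [494.1 188.8  83.5]
(263, 170) [557.4 105.2 142.5]
(200, 180) [537.4 252.6 120. ]
[[[46.5 45.5 26.6]
  [35.5 70.5 31.2]]]
[ 507.  -319.9   59. ]
pan eye [ 508.8 -319.2   59. ] depth z [ 508.5 -319.3   56.7]
```

View pics/panz.png

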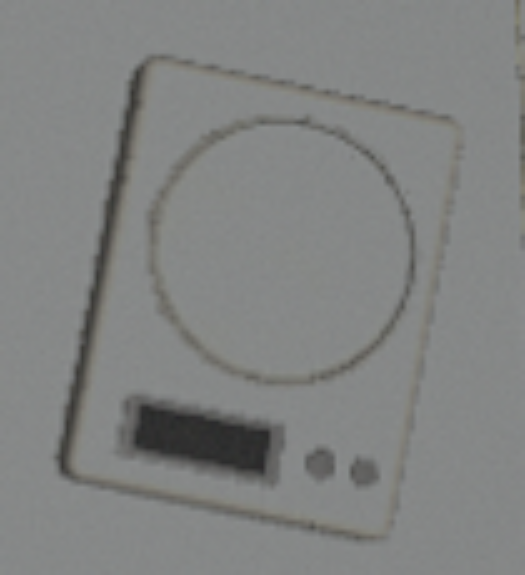

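```bash
cat >> h.py <<'E'
def plan(target,yawdeg,p=True):
    s=r.read_state();R,_=cv2.Rodrigues(s["ee_rot"])
    d=R.T@(np.array(target,float)-s["ee_pos"]);y=np.degrees(np.arctan2(R[1,0],R[0,0]))
    sp=-np.radians((yawdeg-y))
    if p:print("t %.2f pos"%s["time"],s["ee_pos"].round(1),"yaw %.1f tilt %.2f"%(y,np.degrees(np.arccos(-R[2,2]))),"shift",d.round(1),"spin %.3f"%sp,"j7 %.2f"%s["joint_pos"][6],"F",s["ft_force"].round(1),"w %.1f"%s["grip_width"])
E
python3 -c "
from h import *
plan((440,112,265),176.7)"
```

```text
t 0.10 pos [ 321.6 -649.4  303.1] yaw 26.3 tilt 0.08 shift [ 444.  -629.7   38.9] spin -2.624 j7 -0.08 F [-0.4 -0.4  0.4] w 85.3
```

Request:
apply_moves --series "0 139 -197 10 -0.75; 0 139 -197 10 -0.75; 0 139 -197 10 -0.75; 0 139 -197 10 -0.75; 0 139 -197 10 -0.75"

```text
time: 0.6
ee_pos: [358.9, -408.6, 293.7]
ee_rot: [-2.577, -1.796, -0.0]
ft_force: [0.7, -0.2, 0.5]
grip_width: 85.6
```

```bash
python3 -c "
from h import *
plan((440,112,265),176.7)"
```

```text
t 0.60 pos [ 358.9 -408.6  293.7] yaw 69.7 tilt 0.05 shift [ 516.5 -104.2   29. ] spin -1.867 j7 0.25 F [ 0.7 -0.2  0.5] w 85.6
```

Request:
apply_moves --series "0 248 -50 14 -0.75; 0 248 -50 14 -0.75; 0 248 -50 14 -0.75; 0 248 -50 14 -0.75; 0 248 -50 14 -0.75"

```text
time: 1.1
ee_pos: [399.0, -163.4, 280.1]
ee_rot: [1.743, 2.614, -0.0]
ft_force: [1.6, 0.0, -0.0]
grip_width: 85.3
```

```bash
python3 -c "
from h import *
plan((440,112,265),176.7)"
```

```text
t 1.10 pos [ 399.  -163.4  280.1] yaw 112.6 tilt 0.02 shift [238.4 143.8  15. ] spin -1.118 j7 0.36 F [ 1.6  0.  -0. ] w 85.3
```

Request:
apply_moves --series "0 238 144 15 -1.118; 0 238 144 15 -1.118; 0 238 144 15 -1.118; 0 238 144 15 -1.118; 0 238 144 15 -1.118"

```text
time: 1.6
ee_pos: [437.6, 83.3, 266.5]
ee_rot: [0.664, 3.07, -0.0]
ft_force: [1.0, 1.1, 0.1]
grip_width: 85.4
```

```bash
python3 -c "
from h import *
plan((440,112,265),176.7)"
```

```text
t 1.60 pos [437.6  83.3 266.5] yaw 155.6 tilt 0.02 shift [ 9.7 27.1  1.5] spin -0.369 j7 0.36 F [1.  1.1 0.1] w 85.4
```

Request:
apply_moves --series "0 10 27 2 -0.369; 0 10 27 2 -0.369; 0 10 27 2 -0.369; 0 10 27 2 -0.369"

```text
time: 2.0
ee_pos: [439.7, 110.4, 264.2]
ee_rot: [-0.096, -3.139, -0.0]
ft_force: [-0.4, -0.2, -0.3]
grip_width: 85.7
```

Run:
```python
from h import *
plan((440,112,265),176.7)
s=r.read_state();p,d=r.snapshot("wrist");cv2.imwrite("pics/w1.png",p);np.save("w1.npy",d);np.savez("w1p",p=s["ee_pos"],q=s["ee_rot"])
```

```text
t 2.00 pos [439.7 110.4 264.2] yaw 176.5 tilt 0.06 shift [-0.2  1.7 -0.8] spin -0.004 j7 0.59 F [-0.4 -0.2 -0.3] w 85.7
```

View pics/w1.png

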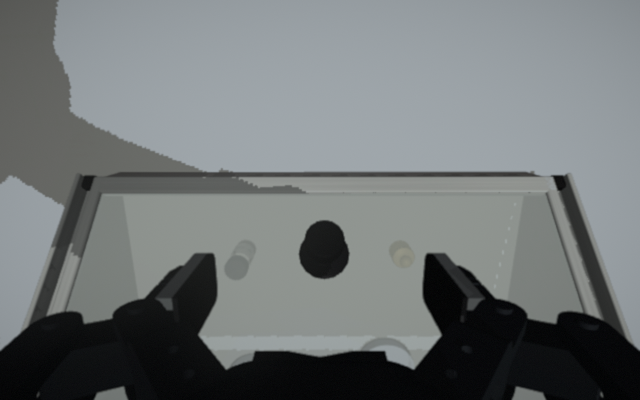

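Run:
```python
from h import *
np.set_printoptions(precision=1,suppress=True)
im=cv2.imread("pics/w1.png");d=np.load("w1.npy");z=np.load("w1p.npz");pose=(z["p"],z["q"])
m=np.zeros(d.shape,bool);m[215:285,290:360]=im.max(2)[215:285,290:360]<60
vs,us=np.nonzero(m);P=np.array([at("wrist",(u,v),d[v,u],pose) for u,v in zip(us,vs)])
print(us.min(),us.max(),vs.min(),vs.max())
n=np.array([-.6428*np.cos(np.radians(-3.5)),.6428*np.sin(np.radians(3.5)),.766])
h=P@n; print(np.histogram(h,12))
f=P[h>h.max()-4];print("face",len(f),f.mean(0),(f.min(0)+f.max(0))/2)
print("grip",f.mean(0)-10*n)
vsv=cv2.cvtColor(im,40)
for uv in[(105,172),(560,173),(120,186),(540,186)]:print(uv,at("wrist",uv,d[uv[1],uv[0]],pose))
a=onz("wrist",(125,192.5),30,pose);b=onz("wrist",(525,192.5),30,pose);print(a,b)
print("vial top",onz("wrist",(236.5,267),52,pose),"base",onz("wrist",(244,246),3,pose))
print("weight",onz("wrist",(404,260),34,pose),onz("wrist",(398,246),3,pose))
cv2.imwrite("pics/w1z.png",cv2.resize(im[165:290,200:440],None,fx=3.3,fy=3.3,interpolation=2))
```

```text
300 348 221 277
(array([ 839, 1308,    0,    0,    0,    0,    0,    0,    0,    0,    0,
          8]), array([-242.1, -220.3, -198.5, -176.7, -154.9, -133.1, -111.3,  -89.5,
        -67.7,  -45.9,  -24.2,   -2.4,   19.4]))
face 8 [375.2 114.6 333.7] [375.2 114.6 333.7]
grip [381.6 114.2 326.1]
(105, 172) [422.  -99.4  -1.8]
(560, 173) [449.2 345.5   0. ]
(120, 186) [375.2 114.6 333.7]
(540, 186) [449.2 298.2  46.3]
[437.2 -65.4  30. ] [458.6 295.9  30. ]
vial top [506.3  32.5  52. ] base [506.1  28.7   3. ]
weight [516.9 186.3  34. ] [515.5 187.5   3. ]
```

View pics/w1z.png

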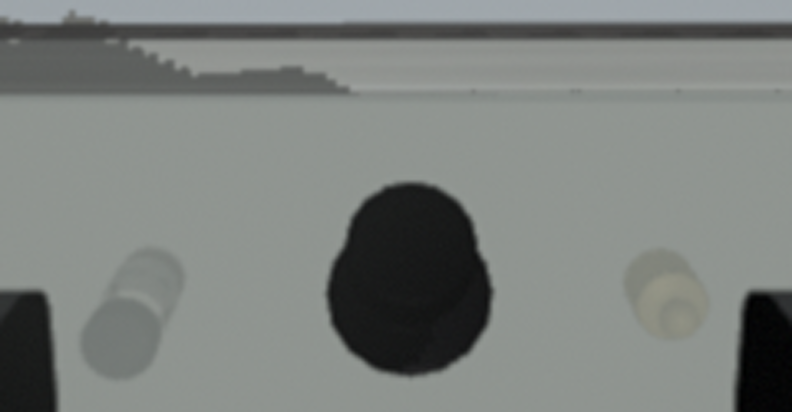

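Run:
```python
from h import *
np.set_printoptions(precision=1,suppress=True)
im=cv2.imread("pics/w1.png");d=np.load("w1.npy");z=np.load("w1p.npz");pose=(z["p"],z["q"])
m=np.zeros(d.shape,bool);m[215:285,290:360]=(im.max(2)[215:285,290:360]<60)&(d[215:285,290:360]>20)
vs,us=np.nonzero(m);P=np.array([at("wrist",(u,v),d[v,u],pose) for u,v in zip(us,vs)])
y=np.radians(-3.4)
n=np.array([-.6428*np.cos(y),-.6428*np.sin(y),.766])
h=P@n; c,e=np.histogram(h,12);print(len(P),c,e)
f=P[h>h.max()-5];print("face",len(f),f.mean(0),(f.min(0)+f.max(0))/2, f.min(0),f.max(0))
uv=(200+411/3.3,165+238/3.3); print("head ray @114.5",uv,onz("wrist",uv,113.7,pose), "grip", onz("wrist",uv,113.7,pose)-10*n)
```

```text
Traceback (most recent call last):
  File "h.py", line 13, in at
    o,d=ray(n,uv,pose);return o+d*dep
        ~~~^^^^^^^^^^^
  File "h.py", line 4, in ray
    c=r.camera_info(n);p=cv2.undistortPoints(np.array([[uv]],float),c["mtx"],c["dist_coeffs"])[0,0]
ValueError: time passes only in moves, steps and waits
```

```bash
sed -i 's/^def ray/import functools\ncam=functools.lru_cache(None)(lambda n:r.camera_info(n))\ndef ray/; s/c=r.camera_info(n);/c=cam(n);/' h.py
python3 - <<'E'
from h import *
np.set_printoptions(precision=1,suppress=True)
im=cv2.imread("pics/w1.png");d=np.load("w1.npy");z=np.load("w1p.npz");pose=(z["p"],z["q"])
m=np.zeros(d.shape,bool);m[215:285,290:360]=(im.max(2)[215:285,290:360]<60)&(d[215:285,290:360]>20)
vs,us=np.nonzero(m);print(len(us),d[215:285:10,320])
y=np.radians(-3.4)
n=np.array([-.6428*np.cos(y),-.6428*np.sin(y),.766])
if len(us):
    P=np.array([at("wrist",(u,v),d[v,u],pose) for u,v in zip(us,vs)])
    h=P@n; c,e=np.histogram(h,12);print(len(P),c,e)
    f=P[h>h.max()-5];print("face",len(f),f.mean(0),(f.min(0)+f.max(0))/2, f.min(0),f.max(0))
uv=(200+411/3.3,165+238/3.3); print("head ray",uv,onz("wrist",uv,113.7,pose), "grip", onz("wrist",uv,113.7,pose)-10*n)
E
```

```text
2147 [286.1 240.  235.6 231.4 230.3 262.3 261.3]
2147 [ 742   97    0    0    0    0    2   36   46   43   93 1088] [-242.3 -238.9 -235.6 -232.3 -228.9 -225.6 -222.3 -218.9 -215.6 -212.2
 -208.9 -205.6 -202.2]
face 1157 [460.7 112.7 113.5] [460.9 112.6 112.7] [450.1  99.4 103.8] [471.8 125.8 121.5]
head ray (324.54545454545456, 237.12121212121212) [459.1 113.1 113.7] grip [465.5 112.7 106. ]
```

```bash
python3 -c "
from h import *
plan((466,112.3,162),176.6)"
```

```text
t 2.05 pos [439.8 110.1 264.3] yaw 176.3 tilt 0.04 shift [-26.1   3.9 102.3] spin -0.005 j7 0.59 F [-0.5  0.2 -0.7] w 85.0
```

Request:
apply_moves --series "0 -26 3 40 0; 0 -26 3 75 0; 0 -26 3 102 0; 255 -26 3 102 0; 255 -26 3 102 0" --grip_force 40

```text
time: 2.55
ee_pos: [465.9, 111.7, 162.9]
ee_rot: [-0.1, -3.139, 0.001]
ft_force: [0.1, 0.3, 0.9]
grip_width: 59.2
```

Request:
apply_moves --series "255 0 0 0 0; 255 0 0 0 0; 255 0 0 0 0; 255 0 0 0 0; 255 0 0 0 0"

```text
time: 3.05
ee_pos: [466.6, 111.9, 164.1]
ee_rot: [0.099, 3.137, 0.002]
ft_force: [-1.5, 0.1, 8.6]
grip_width: 26.2
```

Run:
```python
from h import *
plan((466,112.3,162),176.6)
for n in("wrist","scene"):
    p,d=r.snapshot(n);cv2.imwrite(f"pics/{n}2.png",p)
```

```text
t 3.05 pos [466.6 111.9 164.1] yaw 176.4 tilt 0.17 shift [0.6 0.3 2.1] spin -0.004 j7 0.39 F [-1.5  0.1  8.6] w 26.2
```

View pics/wrist2.png

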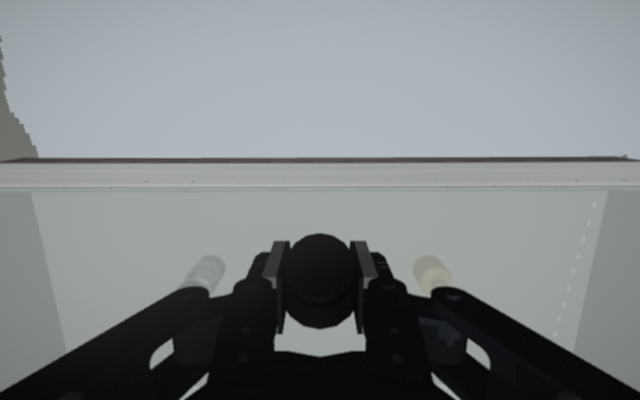

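Request:
apply_moves --series "255 -8 0 -8.5 0; 255 -23 0 -21 0; 255 -42 0 -37 0; 255 -61 0 -53 0; 255 -80 0 -69 0"

```text
time: 3.65
ee_pos: [547.7, 106.9, 232.6]
ee_rot: [0.099, 3.138, 0.005]
ft_force: [10.5, 3.9, -20.9]
grip_width: 26.3
```

Run:
```python
from h import *
plan((466+151,112.3-9,164+127),176.6)
```

```text
t 3.65 pos [547.7 106.9 232.6] yaw 176.4 tilt 0.22 shift [-69.6   1.  -58.2] spin -0.004 j7 0.63 F [ 10.5   3.9 -20.9] w 26.3
```

Request:
apply_moves --series "255 -18 0 -14 0; 255 -37 0 -30 0; 255 -56 0 -46 0; 255 -71 0 -58.5 0; 255 -71 0 -58.5 0"

```text
time: 4.15
ee_pos: [619.1, 102.5, 292.6]
ee_rot: [0.101, 3.135, 0.004]
ft_force: [2.4, 3.1, -1.5]
grip_width: 26.1
```

Run:
```python
from h import *
plan((466+151,112.3-9,164+127),176.6)
p,d=r.snapshot("wrist");cv2.imwrite(f"pics/w3.png",p)
```

```text
t 4.15 pos [619.1 102.5 292.6] yaw 176.3 tilt 0.31 shift [2.1 0.7 1.6] spin -0.005 j7 0.77 F [ 2.4  3.1 -1.5] w 26.1
```

View pics/w3.png

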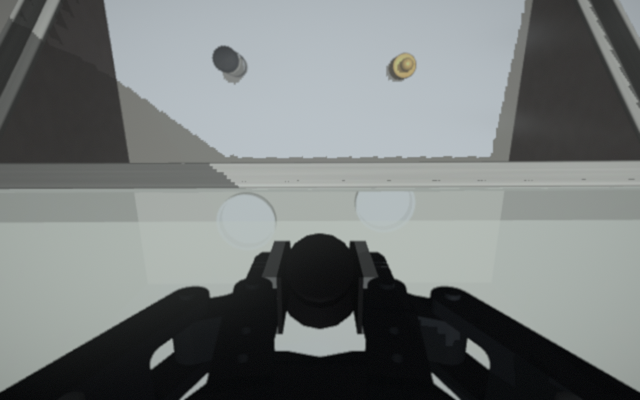

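Request:
apply_moves --series "0 0 0 0 0; 0 0 0 0 0; 0 0 0 0 0; 0 0 0 0 0; 0 0 0 0 0"

```text
time: 4.7
ee_pos: [616.5, 102.0, 290.0]
ee_rot: [-0.099, -3.14, 0.001]
ft_force: [-0.1, 0.1, 0.1]
grip_width: 85.4
```

Request:
apply_moves --series "0 0 0 0 0; 0 0 0 -20 0; 0 0 0 -50 0; 0 15 0 -80 0; 0 15 0 -80 0"

```text
time: 5.2
ee_pos: [601.5, 104.5, 374.0]
ee_rot: [0.097, 3.135, 0.002]
ft_force: [-0.4, 0.5, 0.0]
grip_width: 85.6
```

Run:
```python
from h import *
plan((450,30,250),176.6)
s=r.read_state();p,d=r.snapshot("wrist");cv2.imwrite("pics/w4.png",p);np.savez("w4p",p=s["ee_pos"],q=s["ee_rot"],d=d)
```

```text
t 5.20 pos [601.5 104.5 374. ] yaw 176.5 tilt 0.28 shift [147.2 -83.9 123.2] spin -0.002 j7 0.83 F [-0.4  0.5  0. ] w 85.6
```

View pics/w4.png

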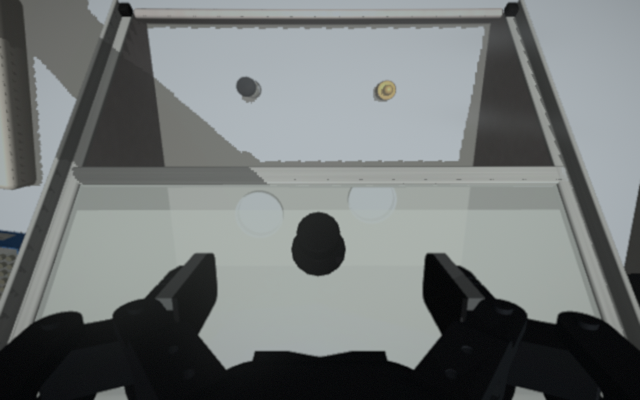

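Request:
apply_moves --series "0 40 -20 0 0; 0 80 -45 15 0; 0 115 -70 50 0; 0 127 -84 95 0; 0 127 -84 143 0"

```text
time: 5.75
ee_pos: [467.5, 24.3, 227.1]
ee_rot: [-0.103, -3.14, 0.003]
ft_force: [2.7, -1.6, -1.6]
grip_width: 85.7
```

Run:
```python
from h import *
np.set_printoptions(precision=1,suppress=True)
im=cv2.imread("pics/w4.png");z=np.load("w4p.npz");pose=(z["p"],z["q"])
print("vial w4",onz("wrist",(247.5,86.5),52,pose))
plan((506,30,90),176.6)
s=r.read_state();p,d=r.snapshot("wrist");cv2.imwrite("pics/w5.png",p);np.savez("w5p",p=s["ee_pos"],q=s["ee_rot"],d=d)
```

```text
vial w4 [509.9  33.   52. ]
t 5.75 pos [467.5  24.3 227.1] yaw 176.2 tilt 0.11 shift [-38.    8.5 137.1] spin -0.006 j7 0.70 F [ 2.7 -1.6 -1.6] w 85.7
```

View pics/w5.png

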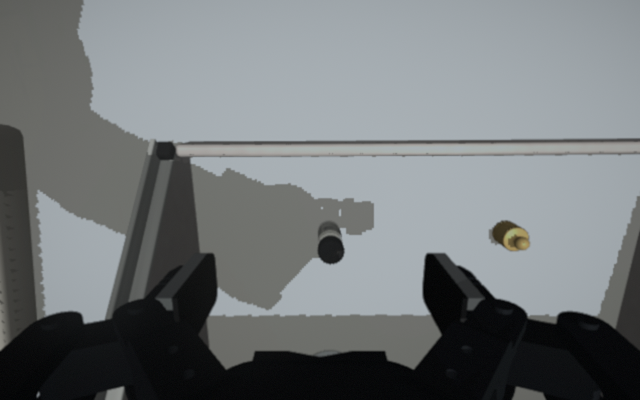

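Run:
```python
from h import *
np.set_printoptions(precision=1,suppress=True)
im=cv2.imread("pics/w5.png");z=np.load("w5p.npz");pose=(z["p"],z["q"]);d=z["d"]
print(onz("wrist",(331,251),52,pose),onz("wrist",(328.5,230),3,pose),at("wrist",(331,251),d[251,331],pose))
plan((507,32,92),176.6)
cv2.imwrite("pics/w5z.png",cv2.resize(im[205:275,290:380],None,fx=7,fy=7,interpolation=2))
```

```text
[508.   30.6  52. ] [508.5  29.8   3. ] [508.3  30.6  51.3]
t 5.80 pos [465.9  24.7 220.6] yaw 176.3 tilt 0.52 shift [-41.7  10.1 128.2] spin -0.006 j7 0.70 F [-2.2  0.8 -5.5] w 85.2
```

View pics/w5z.png

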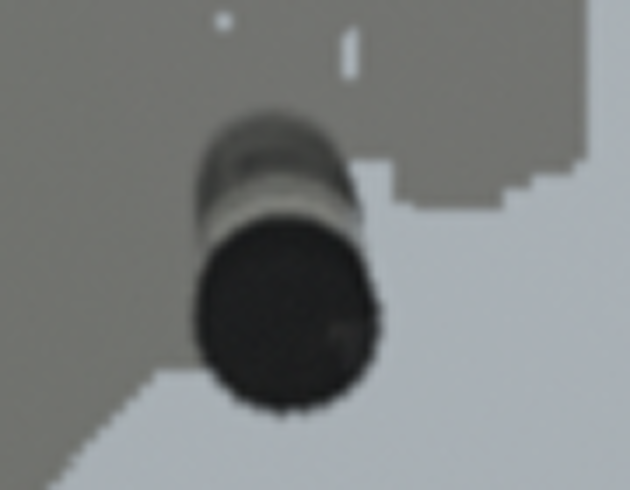

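Request:
apply_moves --series "0 -40 8 40 0; 0 -40 8 60 0; 0 -40 8 60 0; 0 -40 8 60 0"

```text
time: 6.2
ee_pos: [509.8, 33.1, 168.5]
ee_rot: [-0.097, -3.138, 0.0]
ft_force: [0.5, 0.0, -0.0]
grip_width: 85.2
```

Run:
```python
from h import *
np.set_printoptions(precision=1,suppress=True)
plan((507,30.5,90),176.6)
s=r.read_state();p,d=r.snapshot("wrist");cv2.imwrite("pics/w6.png",p);np.savez("w6p",p=s["ee_pos"],q=s["ee_rot"],d=d)
plan((507,30.5,90),176.6)
```

```text
t 6.20 pos [509.8  33.1 168.5] yaw 176.5 tilt 0.10 shift [ 2.5 -2.8 78.5] spin -0.002 j7 0.62 F [ 0.5  0.  -0. ] w 85.2
t 6.25 pos [509.9  33.  169.2] yaw 176.4 tilt 0.01 shift [ 2.7 -2.6 79.2] spin -0.003 j7 0.62 F [-1.2 -0.4 -0.1] w 85.1
```

View pics/w6.png

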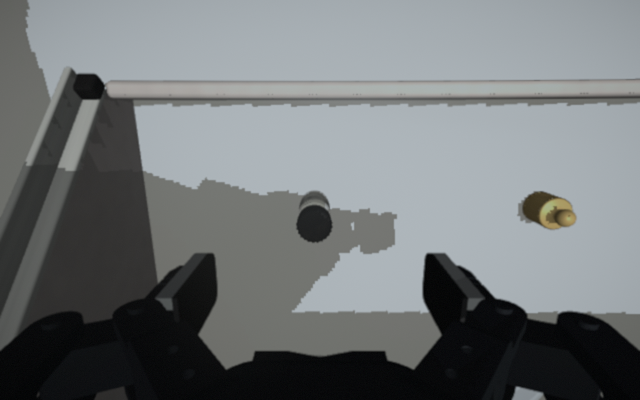

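Run:
```python
from h import *
np.set_printoptions(precision=1,suppress=True)
z=np.load("w6p.npz");pose=(z["p"],z["q"]);d=z["d"]
print(onz("wrist",(314.3,223.5),52,pose),at("wrist",(314,223),d[223,314],pose))
```

```text
[507.5  30.7  52. ] [507.1  30.5  52. ]
```

Request:
apply_moves --series "0 3 -2.5 30 0; 0 3 -2.5 60 0; 0 3 -2.5 79 0; 0 3 -2.5 79 0; 0 3 -2.5 79 0" --grip_force 30

```text
time: 6.75
ee_pos: [507.3, 30.5, 90.6]
ee_rot: [0.098, 3.139, -0.0]
ft_force: [0.5, -0.5, -0.0]
grip_width: 85.0
```

Request:
apply_moves --series "255 0 0 0 0; 255 0 0 0 0; 255 0 0 0 0; 255 0 0 0 0; 255 0 0 0 0"

```text
time: 7.25
ee_pos: [507.2, 30.1, 89.6]
ee_rot: [0.099, 3.14, -0.001]
ft_force: [-0.2, -1.5, 6.7]
grip_width: 19.5
```

Request:
apply_moves --series "255 0 0 0 0; 255 0 0 0 0; 255 0 0 -4 0"

```text
time: 7.55
ee_pos: [506.9, 30.4, 93.2]
ee_rot: [-0.098, -3.14, 0.0]
ft_force: [0.1, 0.2, -0.5]
grip_width: 19.9
```

Run:
```python
from h import *
plan((430,20,200),176.6)
p,d=r.snapshot("wrist");cv2.imwrite("pics/w7.png",p)
```

```text
t 7.55 pos [506.9  30.4  93.2] yaw 176.4 tilt 0.04 shift [  76.2  -15.2 -106.8] spin -0.003 j7 0.45 F [ 0.1  0.2 -0.5] w 19.9
```

View pics/w7.png

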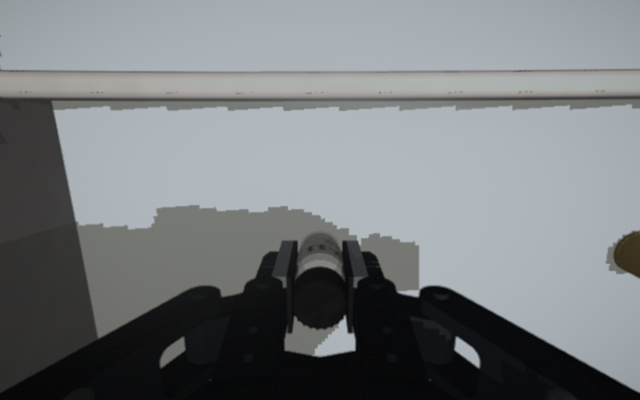

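Request:
apply_moves --series "255 0 0 -20 0; 255 0 0 -50 0; 255 0 0 -85 0; 255 0 0 -120 0; 255 0 0 -140 0"

```text
time: 8.1
ee_pos: [507.3, 30.6, 235.6]
ee_rot: [0.098, 3.138, 0.001]
ft_force: [1.4, -0.1, -1.7]
grip_width: 19.7
```

Run:
```python
from h import *
plan((507.5,-319,230),176.6)
```

```text
t 8.10 pos [507.3  30.6 235.6] yaw 176.4 tilt 0.10 shift [ -22.1 -348.9    5.5] spin -0.003 j7 0.74 F [ 1.4 -0.1 -1.7] w 19.7
```

Request:
apply_moves --series "255 -1 -20 0 0; 255 -3.5 -55 0 0; 255 -6 -90 0 0; 255 -8 -125 0 0; 255 -10 -160 0 0"

```text
time: 8.6
ee_pos: [506.7, -131.3, 233.3]
ee_rot: [-0.098, -3.14, -0.0]
ft_force: [0.2, 0.0, -0.0]
grip_width: 19.6
```

Request:
apply_moves --series "255 -2 -35 0 0; 255 -4.5 -70 0 0; 255 -7 -105 0 0; 255 -9 -140 0 0; 255 -11 -165 0 0"

```text
time: 9.1
ee_pos: [506.9, -297.9, 233.0]
ee_rot: [-0.102, -3.139, 0.0]
ft_force: [0.2, -0.2, -0.3]
grip_width: 19.6
```

Run:
```python
from h import *
plan((507.5,-319,190),176.6)
```

```text
t 9.10 pos [ 506.9 -297.9  233. ] yaw 176.3 tilt 0.04 shift [ -2. -21.  43.] spin -0.005 j7 1.36 F [ 0.2 -0.2 -0.3] w 19.6
```

Request:
apply_moves --series "255 -1 -10 20 0; 255 -1.5 -20 40 0; 255 -1.5 -21 43 0; 255 -1.5 -21 43 0; 255 -1.5 -21 43 0"

```text
time: 9.6
ee_pos: [508.3, -314.9, 190.3]
ee_rot: [-0.095, -3.14, -0.001]
ft_force: [0.3, 0.0, 0.3]
grip_width: 20.0
```

Run:
```python
from h import *
np.set_printoptions(precision=1,suppress=True)
plan((507.5,-319,149),176.6)
s=r.read_state();p,d=r.snapshot("wrist");cv2.imwrite("pics/w8.png",p)
p,_=r.snapshot("top");cv2.imwrite("pics/t8.png",cv2.resize(p[120:280,360:500],None,fx=4,fy=3.7,interpolation=2))
pose=(s["ee_pos"],s["ee_rot"])
np.savez("w8p",p=pose[0],q=pose[1])
```

```text
t 9.60 pos [ 508.3 -314.9  190.3] yaw 176.5 tilt 0.04 shift [ 0.5 -4.2 41.3] spin -0.001 j7 1.34 F [0.3 0.  0.3] w 20.0
```

View pics/w8.png

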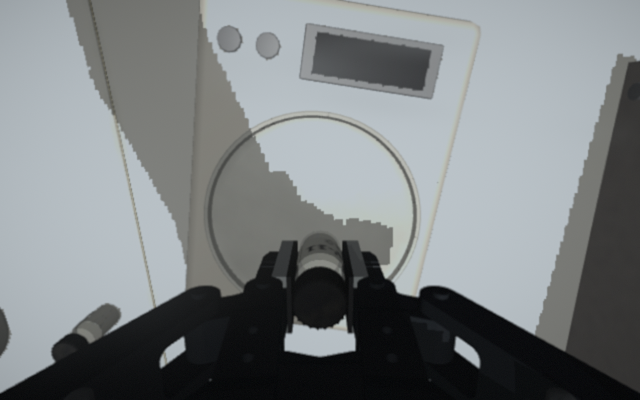

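Run:
```python
from h import *
np.set_printoptions(precision=1,suppress=True)
z=np.load("w8p.npz");pose=(z["p"],z["q"])
P=np.array([onz("wrist",u,59,pose) for u in[(207,212),(418,214),(313,112),(240,145),(390,145),(232,285),(404,270)]]);print(P)
from scipy.optimize import least_squares
print(least_squares(lambda c:np.hypot(*(P[:,:2]-c[:2]).T)-c[2],[508,-319,67]).x)
```

```text
[[ 499.9 -382.6   59. ]
 [ 508.7 -254.    59. ]
 [ 444.8 -314.3   59. ]
 [ 460.8 -357.7   59. ]
 [ 465.9 -270.9   59. ]
 [ 549.8 -373.5   59. ]
 [ 545.7 -262.4   59. ]]
[ 511.8 -318.6   65.7]
```

Request:
apply_moves --series "255 -2 -3 10 0; 255 -2 -3 22 0; 255 -2 -3 32 0; 255 -2 -3 37 0; 255 -2 -3 37 0"

```text
time: 10.2
ee_pos: [509.2, -319.2, 152.0]
ee_rot: [-0.098, -3.138, -0.001]
ft_force: [0.6, -0.4, 0.6]
grip_width: 19.3
```

Request:
apply_moves --series "255 0 0 1 0; 255 0 0 2 0; 255 0 0 3 0; 255 0 0 3 0"

```text
time: 10.6
ee_pos: [509.6, -319.6, 150.3]
ee_rot: [0.099, 3.14, -0.0]
ft_force: [-0.9, 0.2, -0.3]
grip_width: 19.4
```

Request:
apply_moves --series "255 0 0 0.5 0; 255 0 0 1 0; 255 0 0 1 0"

```text
time: 10.9
ee_pos: [509.6, -319.5, 149.2]
ee_rot: [-0.099, -3.14, 0.0]
ft_force: [-0.3, -0.8, -0.3]
grip_width: 19.6
```

Run:
```python
from h import *
plan((510,-318,149),176.6)
p,d=r.snapshot("scene");cv2.imwrite("pics/s9.png",cv2.resize(p[120:230,330:480],None,fx=5,fy=5,interpolation=2))
plan((510,-318,149),176.6)
```

```text
t 10.90 pos [ 509.6 -319.5  149.2] yaw 176.4 tilt 0.01 shift [-0.3  1.5  0.2] spin -0.003 j7 1.29 F [-0.3 -0.8 -0.3] w 19.6
t 10.95 pos [ 509.6 -319.5  149.2] yaw 176.4 tilt 0.00 shift [-0.3  1.5  0.2] spin -0.003 j7 1.29 F [-0.4 -0.3 -0.2] w 19.7
```

View pics/s9.png

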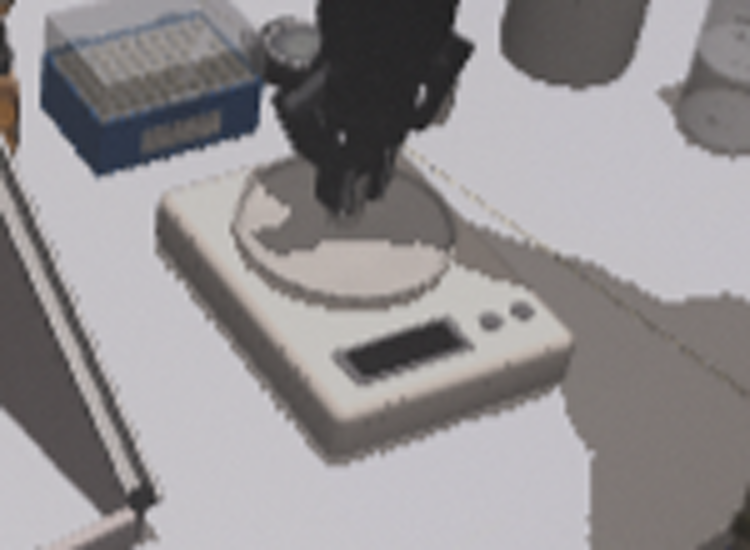

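Not yet in contact; I'll lower in half‑millimetre steps until the force shows it.

Request:
apply_moves --series "255 0 0 0.5 0; 255 0 0 1 0; 255 0 0 1 0"

```text
time: 11.25
ee_pos: [509.7, -319.5, 148.8]
ee_rot: [0.099, 3.14, -0.001]
ft_force: [-1.4, 0.5, 6.5]
grip_width: 19.8
```

Request:
apply_moves --series "255 0 0 0.5 0; 255 0 0 1 0; 255 0 0 1 0"

```text
time: 11.55
ee_pos: [509.8, -319.4, 148.7]
ee_rot: [0.098, 3.139, -0.002]
ft_force: [-4.6, 1.2, 16.4]
grip_width: 19.9
```

Request:
apply_moves --series "255 0 0 -1 0; 255 0 0 -1 0; 170 0 0 -1 0; 150 0 0 -1 0; 130 0 0 -1 0"

```text
time: 12.05
ee_pos: [509.5, -319.5, 148.0]
ee_rot: [-0.099, -3.14, -0.0]
ft_force: [0.2, 0.6, 0.6]
grip_width: 41.6
```

Request:
apply_moves --series "60 0 0 0 0; 0 0 0 0 0; 0 0 0 0 0; 0 0 0 0 0; 0 0 0 0 0"

```text
time: 12.55
ee_pos: [509.6, -319.5, 148.2]
ee_rot: [-0.099, -3.14, 0.0]
ft_force: [-1.1, 0.0, 0.6]
grip_width: 85.2
```

Request:
apply_moves --series "0 0 0 -20 0; 0 0 0 -50 0; 0 0 0 -90 0; 0 0 0 -120 0; 0 0 0 -120 0"

```text
time: 13.05
ee_pos: [511.2, -319.7, 272.3]
ee_rot: [0.099, 3.134, -0.005]
ft_force: [0.2, 0.9, 0.0]
grip_width: 85.3
```

Run:
```python
from h import *
plan((510,-318,149),176.6)
s=r.read_state()
p,d=r.snapshot("wrist");cv2.imwrite("pics/w10.png",p);np.savez("w10p",p=s["ee_pos"],q=s["ee_rot"],d=d)
p,d=r.snapshot("scene");cv2.imwrite("pics/s10.png",p)
```

```text
t 13.05 pos [ 511.2 -319.7  272.3] yaw 176.4 tilt 0.36 shift [  2.    1.9 123.3] spin -0.004 j7 1.44 F [0.2 0.9 0. ] w 85.3
```

View pics/w10.png

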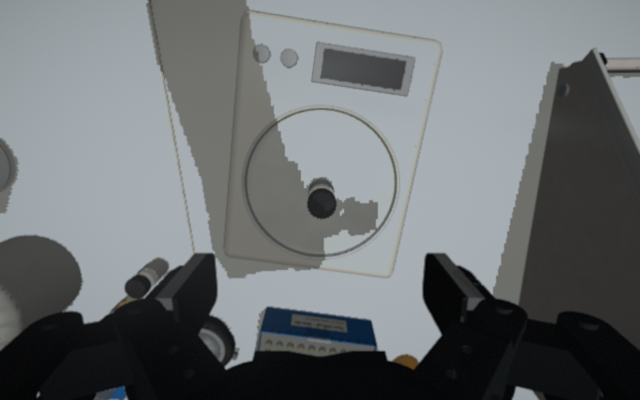

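View pics/s10.png

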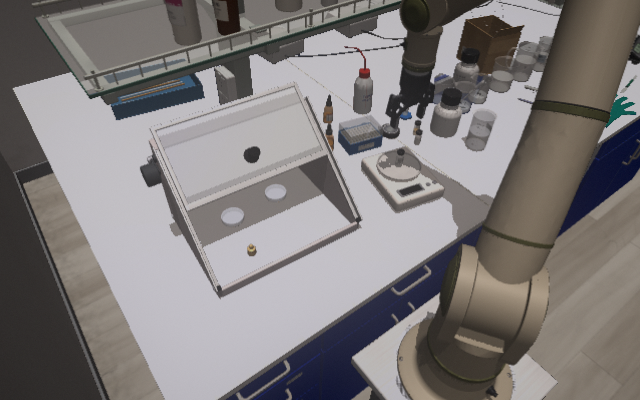

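Run:
```python
from h import *
np.set_printoptions(precision=1,suppress=True)
z=np.load("w10p.npz");pose=(z["p"],z["q"])
P=np.array([onz("wrist",u,59,pose) for u in[(244,182),(398,182),(321,105),(321,256)]])
print("pan",P.mean(0),"vial",onz("wrist",(321.5,204),111,pose))
plan((510,-318,270),176.6)
r.finish_job()
```

```text
pan [ 507.8 -318.4   59. ] vial [ 511.  -318.3  111. ]
t 13.15 pos [ 509.5 -319.7  268.7] yaw 176.4 tilt 0.08 shift [-0.3  1.8 -1.3] spin -0.004 j7 1.44 F [-0.7 -0.7  0.3] w 85.2
the job is handed in; nothing more can be done
```

The job is done and handed in at about 13.2 s. The hand-in gives no verdict, so what follows rests on my own checks.

- **Sash:** I gripped it by its knob, slid it about 0.20 m up the slope and let go. It was still up in the last wrist and scene views.
- **Vial:** I took it from the right side of the hood, lifted it out and lowered it onto the pan until the force showed contact. The last views show it standing upright, and the wrist view puts it about 3 mm from the pan's middle.
- **Brass weight:** It looks to be at the same place in the last scene picture as at the start. I compared this by eye and did not measure it again.
- **Robot:** The gripper is open, about 120 mm above where it released the vial. The last force reading was below 1 N on each axis.

**Disagreements:** The cameras differ by about 4–6 mm on the vial's and weight's positions, so I used the wrist view for the grasp and the placing. Two wrist fits of the pan's middle differ by 4 mm in x, well inside the 35 mm allowed. While sliding the sash, the force on the tool rose to about 24 N for a moment because my path was slightly off the slope, and I corrected it on the way.

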